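# Turn the fume extractor up to its mark

### The arm

A 6-joint arm with a two-finger parallel gripper is mounted at the origin on the work surface. World frame = base frame: x ahead of the robot, y to its left, z up, the work surface at z = 0. Lengths are in m, angles in degrees, forces in N, time in s.
With the tool pointing down it reaches from about 0.225 to 0.725 m from the base axis. Payload 3.1 kg.
Tool frame: the origin (TCP) lies between the finger pads; the fingertips stand 22 mm ahead of it and the grasp point (between the pads) lies 3 mm ahead of it; z points along the fingers, y is the line along which they close (so a half turn about z gives the same grasp; the last joint's range is limited). The gripper opens to 85 mm and grips with 20 to 120 N. Pads are 22 mm wide; open, the fingers measure 114 mm over their backs; the gripper's body (76 mm by 85 mm) begins 54 mm behind the grasp point. The pads swing forward as they close: fully open they stand 13 mm farther back than shut.
Start: joints at [62.349, 2.75, 5.684, 92.934, 0, 82.678], TCP at [0.182, 0.492, 0.253] pointing down, gripper open.
Joint ranges: [-166.93, 166.93], [-56.73, 111.36], [-69.38, 81.34], [-121.58, 131.49], [-85.45, 84.26], [-180, 180]. Speed limits (degrees/s): [159.86, 159.86, 180, 180, 180, 180].

### API

Orientations are given as [roll, pitch, yaw] about the fixed x, y, z axes, in that order (R = Rz(yaw) Ry(pitch) Rx(roll)).
In Python, from plant import manip, vision, status gives the robot as it stands (manip), with the cameras (vision) and the readings (status).
- The arm moves only by the tool inch_along, called after ">>>" as name(argument=value, ...), one argument or row to a line, values as JSON. Schema: {"type":"object","properties":{"rows":{"type":"array","items":{"type":"array","items":{"type":"number"},"minItems":5,"maxItems":5},"minItems":1,"maxItems":8},"squeeze":{"type":"number"},"only":{"type":"string"},"quiet":{"type":"boolean"},"lines":{"type":"string"}},"required":["rows"],"additionalProperties":false}. rows is a list of rows, 1 to 8 of them, each of 5 numbers: dx, dy, dz in shares of the most that a row can go, 1 being 62.5 mm, then a turn about the tool's z in parts of the range, where 1.0 means 60 degrees, then the finger opening in m; each row shifts and turns the commanded pose from where the row before left it, along the tool's axes as they then stand; what a row does not reach is not made up. A row lasts 1/8 s, in which the tool goes at most 0.0625 m and 10.7 degrees, less where a joint would pass 70% of its speed; a pose out of reach is approached as far as the arm can. The fingers move at their own pace and stop on an object; squeeze is the grip in N (left out, the last holds). Time passes only in rows, so rows that do not move let the fingers close. The tool returns the time, the measured TCP pose, the force, the opening and the grip force at its end. only (a regular expression) keeps the lines of the reply that match it, lines (a string "A,B") keeps lines A to B, and quiet returns only ok. No shift or turn number may pass 1 either way. Input that does not fit is refused with a message, and nothing moves.
- status.get_obs(): the state, without advancing time (a new reading comes with each control period).
- vision.get_image(name): name is "side" or "top" or "wrist"; returns the picture (420x560x3 uint8, red, green, blue); there is no depth.
- vision.camera_model(name): a dict with "intrinsics" (3x3 intrinsics, pixels), "R" (3x3) and "t" (3): a world point X has camera coordinates R X + t; the wrist camera has in their place "tool_from_camera" (4x4, takes a point from camera to tool coordinates, whose origin is the TCP and whose axes are the flange's). Camera axes: x right, y down, z forward; pixel columns grow to the right and rows downward; lengths in m; the calibration is good to about 2 mm. A picture is of the moment at which its call begins: read the wrist's pose just before it. camera_model takes no time and is no camera call.
- manip.close_job(): hands the job in; it is judged then, once.
The state is a dict: "clock": time; "joint_positions": joint angles; "joint_velocities": joint speeds; "tau": joint torques, N m; "eef_pos": TCP position; "ee_rot": TCP orientation; "contact_force": force on the tool from outside, world axes, zero at the start; "torque": the same for the moment, N m; "grip_width": finger opening in m; "grip_force": force on a finger pad.
Only numpy, scipy, OpenCV 4.12 (cv2) and the standard library are available. Lean on these libraries where they do the work, as an engineer would, in place of code of your own. Each camera call takes 0.05 s, during which the arm holds its last target. There are 200 camera calls.

### The job

Soldering is about to start and the fume extractor's fan is set too low. On the pale teal console, slide the red fader grip along its track until it stands level with the green arrow beside the track, and let go of it there. Leave the blue fader on the dark lamp console as it is set.

Things in the scene. Friction and masses are not known exactly. Their poses are not given: they have to be found in the camera images.
- fan_top (a point): Centre of the top face of the red fader grip, a block 28 (x) by 24 (y) by 40 mm tall with a white index line across its top, on the pale teal console. z up, y along the track. It slides only along y, 140 mm in all, with light friction (1.5 N), no spring, and stays where left. It starts near the -y end; the arrow lies 30 to 120 mm farther to +y.
- fan_mark (a point): Tip of the flat green arrow (30 mm long, 2 mm thick, not moved by touch) on top of the pale teal console; same axes. It lies on the -x side of the track and points to +x, square to the track, its tip 22 mm from the track's centre line. Set right, the grip's top centre is at about (+22, 0, +40) mm in this frame. The arrow is always at least 20 mm short of the track's end.
- fan_base: The pale teal fan-speed console, fixed to the bench: a box 100 (x) by 220 (y) by 45 mm high. Origin: centre of its underside, z up, y along the track, which runs along the flat top 18 mm to +x of the middle. It stands on the left or right, with a yaw of up to about 35 degrees.
- lamp_top (a point): Centre of the top face of the blue fader grip on the dark lamp console: same console and grip in size and axes (y along its track), with a yellow arrow that does not matter here. A bystander, to be left as it is set; it slides as easily as the red one.

How it is judged:
By the outcome, as a careful person would: the job done as asked, in the order asked, and still so for the second after the job is handed in, with the robot touching nothing.
It also fails if it takes over 32 s, if anything falls off the work surface, if the arm or the gripper's body presses on something with over 40 N, if the wrist force passes 120 N, or if a joint passes its speed limit or range.

## Working session

There is one attempt and no reset: what is moved stays moved. The work goes in short steps, Python scripts to look and compute and a tool call to move; the robot and the scene stay as the last step left them, time stands still between calls to the robot, and variables do not carry over. Pictures are saved under pics/ and viewed, at most 10 in all, crops included, and the job is handed in when it is done.

```bash
mkdir -p pics; ls; python3 - <<'E'
from plant import manip, vision, status
import cv2
for n in("top","side"):
    cv2.imwrite(f"pics/{n}0.png",vision.get_image(n)[:,:,::-1]); 
    m=vision.camera_model(n);print(n,m)
o=status.get_obs();print(o["clock"],o["eef_pos"],o["ee_rot"],vision.camera_model("wrist"))
E
```

```text
pics
plant.py
top {'intrinsics': array([[462.70323474,   0.        , 286.78763447],
       [  0.        , 462.70323474, 203.70478823],
       [  0.        ,   0.        ,   1.        ]]), 'R': array([[ 0.00583394, -0.99943928, -0.03297108],
       [-0.99951353, -0.00481784, -0.0308138 ],
       [ 0.03063767,  0.03313481, -0.99898119]]), 't': array([-0.01854646,  0.55567421,  0.93524879])}
side {'intrinsics': array([[420.10890831,   0.        , 266.21034232],
       [  0.        , 420.10890831, 207.16176261],
       [  0.        ,   0.        ,   1.        ]]), 'R': array([[-0.72923156, -0.68403058, -0.01798602],
       [-0.51422506,  0.56516768, -0.64510315],
       [ 0.4514354 , -0.46118072, -0.76388378]]), 't': array([0.38130985, 0.34929203, 0.4601947 ])}
0.1 [0.18215708 0.49183899 0.25221921] [-1.79877695e+02 -1.37486551e-02  1.59670389e+02] {'intrinsics': array([[304.24591106,   0.        , 280.55887169],
       [  0.        , 304.24591106, 215.22135356],
       [  0.        ,   0.        ,   1.        ]]), 'tool_from_camera': array([[ 7.03955001e-04, -9.56202820e-01, -2.92704067e-01,
         7.46972689e-02],
       [ 9.99998928e-01,  2.97324048e-04,  1.43370797e-03,
        -8.75353083e-05],
       [-1.28388765e-03, -2.92704762e-01,  9.56202005e-01,
        -1.20347109e-01],
       [ 0.00000000e+00,  0.00000000e+00,  0.00000000e+00,
         1.00000000e+00]])}
```

View pics/top0.png

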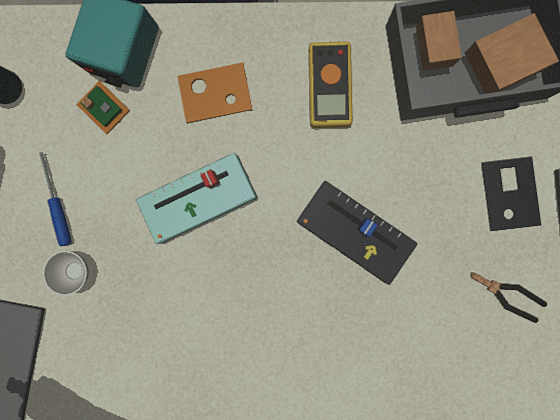

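View pics/side0.png

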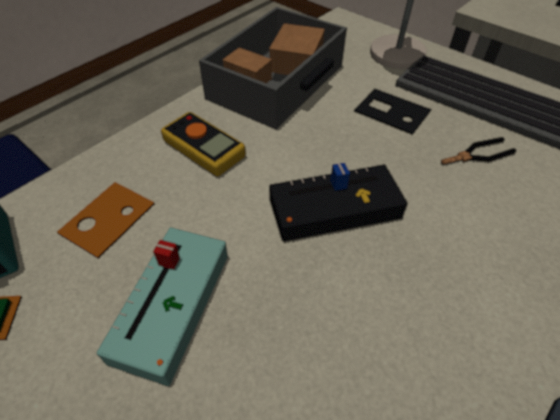

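Top view: red grip near (209,178), green arrow at (190,208) pointing up in the image. Side view: grip at (167,255), arrow at (172,303). I'll enlarge both.

```bash
python3 - <<'E'
import cv2,numpy as np
a=cv2.imread("pics/top0.png")[145:250,130:265];b=cv2.imread("pics/side0.png")[222:382,95:235]
a=cv2.resize(a,None,fx=5.6,fy=5.6,interpolation=2);b=cv2.resize(b,None,fx=3.7,fy=3.7,interpolation=2)
cv2.imwrite("pics/ta.png",a);cv2.imwrite("pics/sb.png",b)
E
```

```text
(no output)
```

View pics/ta.png

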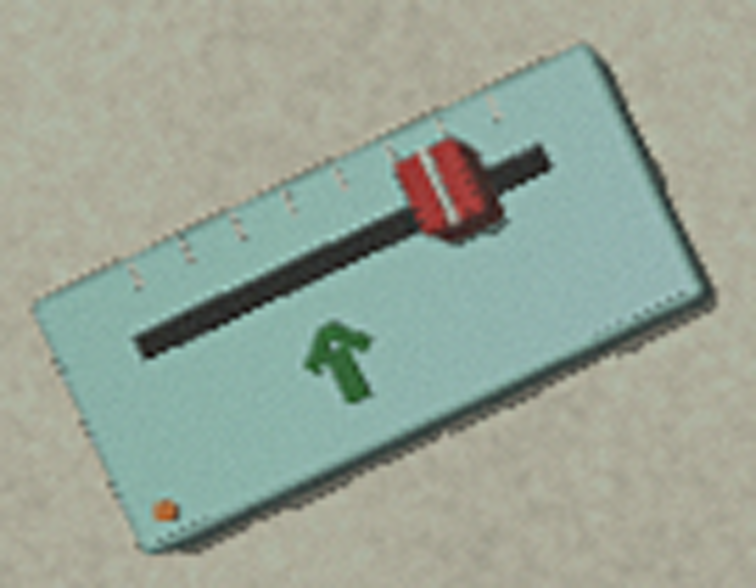

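View pics/sb.png

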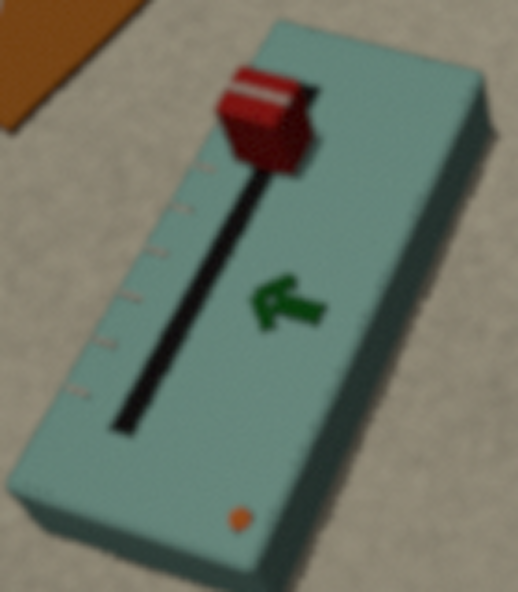

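Crops: in the top crop the grip's top centre is (440,187), the arrow tip (333,322) and the track ends (147,348) and (541,157). In the side crop they are (262,95), (251,300), (122,432) and (311,92).

```bash
cat > h.py <<'E'
import numpy as np,cv2
from plant import manip, vision, status
from scipy.spatial.transform import Rotation as Ro
def PM(n,pose=None):
    m=vision.camera_model(n)
    if n!="wrist": return m["intrinsics"]@np.c_[m["R"],m["t"]]
    T=np.eye(4);T[:3,:3]=Ro.from_euler("xyz",pose[1],degrees=True).as_matrix();T[:3,3]=pose[0]
    return m["intrinsics"]@np.linalg.inv(T@m["tool_from_camera"])[:3]
def tri(P,Q,a,b):
    X=cv2.triangulatePoints(P,Q,np.array(a,float),np.array(b,float));return X[:3]/X[3]
def atz(P,u,z):  # pixel -> point at height z
    M=np.c_[P[:,:2],P[:,2]*z+P[:,3]];X=np.linalg.inv(M)@[u[0],u[1],1];return X[:2]/X[2]
E
python3 - <<'E'
from h import *
np.set_printoptions(precision=4,suppress=True)
T=PM("top");S=PM("side")
tc=lambda u:(np.array(u)+.5)/5.6-.5+[130,145]
sc=lambda u:(np.array(u)+.5)/3.7-.5+[95,222]
P={}
for n,a,b in[("grip",(440,187),(262,95)),("tip",(333,322),(251,300)),("trk+",(147,348),(122,432)),("trk-",(541,157),(311,92)),
 ("c1",(588,43),(280,20)),("c2",(703,292),(484,72)),("c3",(150,550),(258,572)),("c4",(36,303),(10,487))]:
    X=tri(T,S,tc(a),sc(b)).ravel();z={"grip":.085,"tip":.047}.get(n,.045)
    P[n]=np.array([*((atz(T,tc(a),z)+atz(S,sc(b),z))/2),z])
    print(n,X,atz(T,tc(a),z),atz(S,sc(b),z))
y=P["trk+"]-P["trk-"];print("L",np.linalg.norm(y));
for a,b in[("c1","c4"),("c2","c3"),("trk-","trk+")]:
    d=P[b]-P[a];print(np.linalg.norm(d),np.degrees(np.arctan2(-d[0],d[1])))
y/=np.linalg.norm(y);x=np.array([y[1],-y[0],0]);d=P["tip"]-P["grip"];print("tip-grip x,y",d@x,d@y, "target",P["grip"]+y*(d@y))
E
```

```text
grip [0.6004 0.1294 0.0866] [0.6013 0.1306] [0.6005 0.128 ]
tip [0.5573 0.1774 0.0417] [0.5568 0.1757] [0.5547 0.1787]
trk+ [0.5476 0.2423 0.0457] [0.5474 0.2423] [0.5483 0.2425]
trk- [0.6147 0.1022 0.0459] [0.6154 0.1031] [0.6144 0.1012]
c1 [0.6553 0.0864 0.0448] [0.6557 0.0869] [0.6545 0.0859]
c2 [0.5678 0.0452 0.0458] [0.568  0.0455] [0.5679 0.0446]
c3 [0.4753 0.2404 0.0412] [0.4762 0.2402] [0.4726 0.2398]
c4 [0.5627 0.2821 0.0429] [0.5631 0.2822] [0.5606 0.2813]
L 0.15547539456686685
0.21645959851054308 25.520431981551024
0.2161784581031879 25.648589535905305
0.15547539456686685 25.554560330313905
tip-grip x,y -0.020025960462822717 0.06265810613245146 target [0.5738 0.1858 0.085 ]
```

The rows are not in the units I measure in: shifts go in shares of 62.5 mm and turns go in shares of 60 degrees. I convert before sending: 10.5 degrees / 60 = 0.175.

>>> inch_along(
  rows=[
    [0,0,0,0.175,0.085],
    [0,0,0,0.175,0.085],
    [0,0,0,0.175,0.085],
    [0,0,0,0.175,0.085],
    [0,0,0,0.035,0.085],
  ],
  squeeze=20,
)

```text
clock: 0.72
eef_pos: [0.1822, 0.492, 0.2527]
ee_rot: [-179.9, 0.0, 115.6]
contact_force: [1.1, -0.1, -0.5]
grip_width: 0.0849
grip_force: 0.0
```

>>> inch_along(
  rows=[
    [-0.8,0.352,0,0,0.085],
    [-0.8,0.352,0,0,0.085],
    [-0.8,0.352,0,0,0.085],
    [-0.8,0.352,0,0,0.085],
    [-0.8,0.352,0,0,0.085],
    [-0.8,0.352,0,0,0.085],
    [-0.8,0.352,0,0,0.085],
    [-0.8,0.352,0,0,0.085],
  ],
)

```text
clock: 1.72
eef_pos: [0.5149, 0.2061, 0.2531]
ee_rot: [-180.0, -0.0, 115.7]
contact_force: [-0.2, 0.8, -0.0]
grip_width: 0.0846
grip_force: 0.0
```

>>> inch_along(
  rows=[
    [0,0,0,0,0.085],
    [0,0,0,0,0.085],
  ],
)

```text
clock: 1.98
eef_pos: [0.5134, 0.2075, 0.2529]
ee_rot: [-179.9, -0.0, 115.6]
contact_force: [-0.2, 0.4, -0.6]
grip_width: 0.0851
grip_force: 0.0
```

```bash
cat > off.py <<'E'
import sys
from h import *
o=status.get_obs();R=Ro.from_euler("xyz",o["ee_rot"],degrees=True).as_matrix()
print("tool-axes offset",np.round(R.T@(np.array(eval(sys.argv[1]))-o["eef_pos"]),4),o["ee_rot"])
E
python3 off.py '[.6005,.1297,.17]'
```

```text
tool-axes offset [-0.1078  0.045   0.0827] [-1.79928259e+02 -4.86296861e-02  1.15607298e+02]
```

To row units: -0.054 m is -0.864, 0.0427 m is 0.6832.

```bash
cat > w.py <<'E'
import sys,json
from h import *
n=sys.argv[1];o=status.get_obs();im=vision.get_image("wrist")[:,:,::-1]
json.dump([list(map(float,o["eef_pos"])),list(map(float,o["ee_rot"]))],open(f"pics/{n}.json","w"));cv2.imwrite(f"pics/{n}.png",im)
E
python3 w.py w1
```

>>> inch_along(
  rows=[
    [-0.864,0.36,0,0,0.085],
    [-0.864,0.36,0,0,0.085],
    [0,0,0.64,0,0.085],
    [0,0,0.6832,0,0.085],
    [0,0,0,0,0.085],
  ],
)

```text
clock: 2.65
eef_pos: [0.5968, 0.1305, 0.1655]
ee_rot: [-179.4, -0.2, 115.7]
contact_force: [0.1, 0.2, 0.4]
grip_width: 0.0851
grip_force: 0.0
```

```bash
python3 w.py w2; python3 off.py '[.6005,.1297,.073]'
python3 -c "
import cv2,numpy as np
a=cv2.imread('pics/w1.png');b=cv2.imread('pics/w2.png');cv2.imwrite('pics/w12.png',cv2.resize(np.vstack([a,b]),None,fx=.714,fy=.714,interpolation=cv2.INTER_AREA))"
```

```text
tool-axes offset [-0.0017  0.0016  0.096 ] [-1.79747603e+02 -9.93941399e-02  1.15708851e+02]
```

View pics/w12.png

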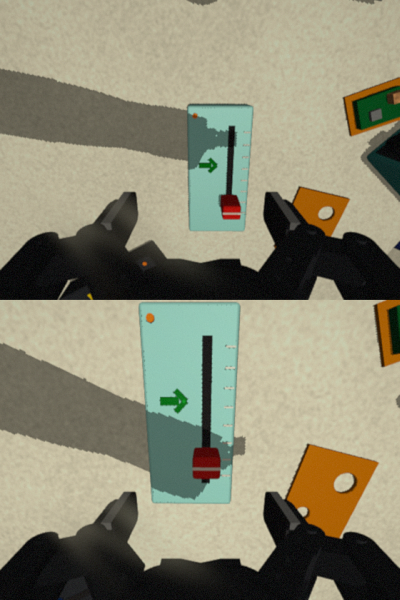

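The stacked wrist views show the red grip centred between the open fingers, with the arrow ahead of it. I'll crop both to measure the arrow tip and the grip.

```bash
python3 -c "
import cv2,numpy as np
a=cv2.imread('pics/w1.png')[200:320,255:355];b=cv2.imread('pics/w2.png')[110:280,200:320]
f=lambda i,s:cv2.resize(i,None,fx=s,fy=s,interpolation=2)
A=f(a,4);B=f(b,3.3)
c=np.zeros((600,800,3),np.uint8);c[:A.shape[0],:400]=A;c[:B.shape[0],400:400+B.shape[1]]=B;cv2.imwrite('pics/wc.png',c);print(B.shape)"
```

```text
(561, 396, 3)
```

View pics/wc.png

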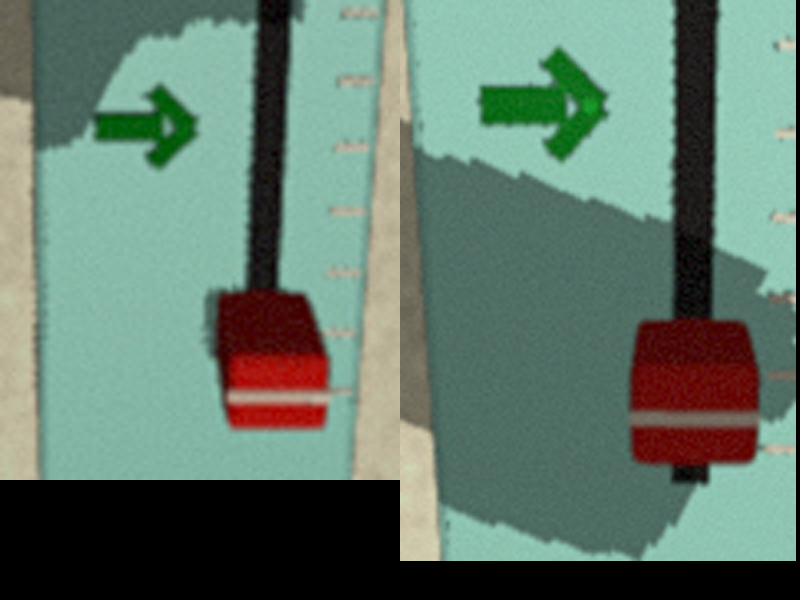

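Crop: in w1 the tip is (198,127) and the grip line centre (278,397). In w2 the tip is (208,104) and the line centre (294,418).

```bash
python3 - <<'E'
from h import *
import json
np.set_printoptions(precision=4,suppress=True)
W=[PM("wrist",json.load(open(f"pics/w{i}.json"))) for i in(1,2)]
c=[lambda u:(np.array(u)+.5)/4-.5+[255,200],lambda u:(np.array(u)+.5)/3.3-.5+[200,110]]
a=np.radians(25.55);y=np.array([-np.sin(a),np.cos(a)]);x=np.array([y[1],-y[0]])
q={}
for n,u,v,z in[("tip",(198,127),(208,104),.047),("grip",(278,397),(294,418),.085)]:
    g=[atz(W[0],c[0](u),z),atz(W[1],c[1](v),z)];q[n]=g
    print(n,tri(*W,c[0](u),c[1](v)).ravel(),*g)
for i in(0,1): d=q["tip"][i]-q["grip"][i];print("tip-grip x,y",d@x,d@y)
E
```

```text
tip [0.5569 0.1792 0.0462] [0.5566 0.1794] [0.5569 0.1793]
grip [0.602  0.1313 0.0861] [0.6025 0.1308] [0.6022 0.131 ]
tip-grip x,y -0.020359825606366393 0.06366735444098673
tip-grip x,y -0.020037230383877128 0.06315586929576568
```

Both wrist views agree: heights 46 and 86 mm, travel about 63 mm. Descend and grip next.

To row units: 0.03 m is 0.48, 0.0035 m is 0.056.

>>> inch_along(
  rows=[
    [-0.016,0.056,0.48,0,0.085],
    [0,0,0.48,0,0.085],
    [0,0,0.32,0,0.085],
    [0,0,0.16,0,0.085],
    [0,0,0,0,0.085],
  ],
)

```text
clock: 3.32
eef_pos: [0.6053, 0.1307, 0.0822]
ee_rot: [179.9, 0.0, 115.6]
contact_force: [-0.5, -0.0, 0.2]
grip_width: 0.0851
grip_force: 0.0
```

>>> inch_along(
  rows=[
    [0,0,0,0,0.02],
    [0,0,0,0,0.02],
    [0,0,0,0,0.02],
    [0,0,0,0,0.02],
    [0,0,0,0,0.02],
    [0,0,0,0,0.02],
  ],
  squeeze=25,
)

```text
clock: 4.08
eef_pos: [0.6033, 0.1292, 0.0815]
ee_rot: [-179.8, 0.0, 115.5]
contact_force: [-4.5, -2.7, 5.2]
grip_width: 0.0277
grip_force: 28.2
```

```bash
python3 off.py '[.5748,.188,.073]'
```

```text
tool-axes offset [ 0.0654 -0.0003  0.0085] [-1.79824426e+02  3.24155326e-02  1.15541794e+02]
```

Gripped: the opening is 27.7 mm on the 28 mm grip. Now slide 63 mm along tool +x.

To row units: 0.015 m is 0.24, 0.013 m is 0.208.

>>> inch_along(
  rows=[
    [0.16,0,0,0,0.02],
    [0.24,0,0,0,0.02],
    [0.24,0,0,0,0.02],
    [0.208,0,0,0,0.02],
    [0.16,0,0,0,0.02],
    [0,0,0,0,0.02],
    [0,0,0,0,0.02],
  ],
)

```text
clock: 4.95
eef_pos: [0.5758, 0.1867, 0.0815]
ee_rot: [-179.8, -0.1, 115.6]
contact_force: [-6.4, -1.5, 5.6]
grip_width: 0.0276
grip_force: 28.3
```

```bash
python3 w.py w3;python3 -c "
import cv2
b=cv2.imread('pics/w3.png')[230:420,180:380];cv2.imwrite('pics/w3c.png',cv2.resize(b,None,fx=3,fy=3,interpolation=2))"
```

```text
(no output)
```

View pics/w3c.png

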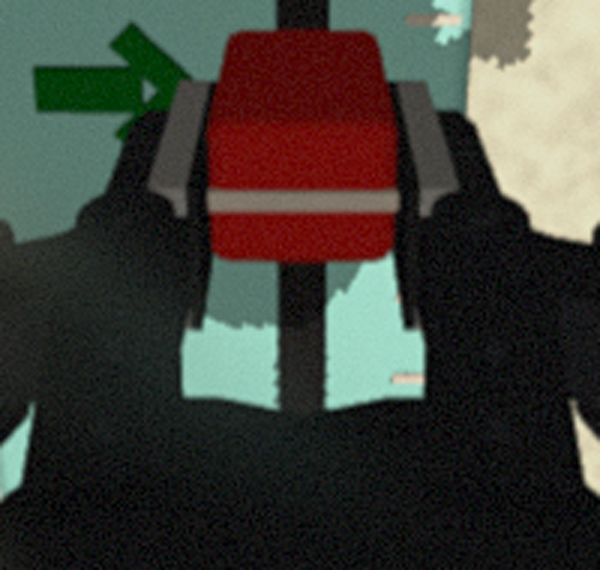

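The grip line centre is at crop (303,201) and the arrow shaft's axis at row 89 (shaft start (35,89)). I'll measure the remaining error from here, then release and retreat.

To row units: -0.05 m is -0.8, -0.04 m is -0.64.

```bash
python3 - <<'E'
from h import *
import json
W=PM("wrist",json.load(open("pics/w3.json")));c=lambda u:(np.array(u)+.5)/3-.5+[180,230]
a=np.radians(25.55);y=np.array([-np.sin(a),np.cos(a)]);x=np.array([y[1],-y[0]])
g=atz(W,c((303,201)),.085);s=atz(W,c((35,89)),.047);d=s-g;print(g,s,d@x,d@y)
E
```

```text
[0.57521713 0.18835711] [0.5303127  0.16676334] -0.04982656168220563 -0.00011487784770104412
```

>>> inch_along(
  rows=[
    [0,0,0,0,0.06],
    [0,0,0,0,0.085],
    [0,0,0,0,0.085],
    [0,0,0,0,0.085],
    [0,0,-0.48,0,0.085],
    [0,0,-0.8,0,0.085],
    [0,0,-0.64,0,0.085],
    [0,0,0,0,0.085],
  ],
)

```text
clock: 6.0
eef_pos: [0.5801, 0.1874, 0.206]
ee_rot: [179.5, 0.1, 115.6]
contact_force: [0.0, 1.1, -0.4]
grip_width: 0.0852
grip_force: 0.0
```

>>> inch_along(
  rows=[
    [0,0,0,0,0.085],
    [0,0,0,0,0.085],
  ],
)

```text
clock: 6.25
eef_pos: [0.5764, 0.1867, 0.1984]
ee_rot: [-179.8, -0.1, 115.6]
contact_force: [0.5, -0.5, 0.1]
grip_width: 0.0848
grip_force: 0.0
```

```bash
python3 w.py w4;python3 -c "
import cv2
from plant import manip, vision, status
b=cv2.imread('pics/w4.png')[130:330,180:380];cv2.imwrite('pics/w4c.png',cv2.resize(b,None,fx=3,fy=3,interpolation=2))"
```

```text
(no output)
```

View pics/w4c.png

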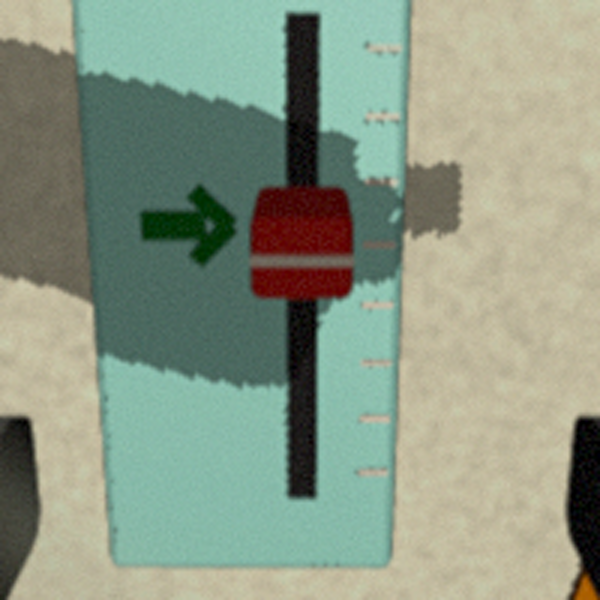

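After release, the grip line centre is at crop (302,262), the arrow tip at (237,227) and the shaft start at (142,226).

```bash
python3 - <<'E'
from h import *
import json
W=PM("wrist",json.load(open("pics/w4.json")));c=lambda u:(np.array(u)+.5)/3-.5+[180,130]
a=np.radians(25.55);y=np.array([-np.sin(a),np.cos(a)]);x=np.array([y[1],-y[0]])
g=atz(W,c((302,262)),.085)
for p in((237,227),(142,226)):
    d=atz(W,c(p),.047)-g;print(d@x,d@y)
E
```

```text
-0.0201725126420718 -0.0005411461530969624
-0.04946171816269001 -0.00027495856380351305
```

Level within about 0.5 mm, the gripper is clear, and the blue fader was never approached.

```bash
python3 -c "
from plant import manip, vision, status
print(manip.close_job())"
```

```text
the job is handed in; nothing more can be done
None
```

The red fader grip stands level with the green arrow, within about 0.5 mm by the wrist camera, and is released with the gripper clear; the arm never went near the blue fader, and the job was handed in at about 6.3 s.

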